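# Snap the red cap onto the test cell and hold its seal down

## Task

Close the red test cell: set the red cap upright over the post with the red ring, and press it down until it clicks past the steel balls. Do not stop at the click: keep pressing until the cap has pushed the sprung red ring firmly down, and finish while still pressing, holding the ring down with the gripper on the cap. Leave the blue cap, the blue cell and everything else on the bench alone.

Things in the scene. Friction and masses are not known exactly. Their poses are not given: they have to be found in the camera images.
- red_cap: Hollow red snap cap, white dot on its closed top, outer diameter 34 mm, 44 mm tall, about 40 g; stands mouth down on the white stand. Origin: centre of its open underside, z up through the top. Inside: a lip of 20 mm bore in the first 5 mm, then 28 mm bore to 33 mm depth, then solid.
- blue_cap: Blue snap cap of the same shape and size as the red one, mouth down on the same stand, 90 mm from it (centre to centre); origin: centre of its open underside. Not needed, leave it.
- red_cell: Clear acrylic block on a white foot, 96 x 76 mm, 30 mm high, bolted down, with an upright post in its middle and small bolts in its corners; origin: centre of its underside, z up. The two cells may change places.
- red_post (a point): Centre of the tip of the upright aluminium post of the red cell, 63 mm above the bench; z up. The post is 16 mm in diameter, its last 5 mm tapering to 8 mm, and stands 33 mm above the block.
- red_balls (a point): On the axis of the red post, 15 mm below its tip, where four sprung balls stand out to 13 mm from the axis. A lowered cap rests on them with its open end about 10 mm below the tip; about 8 N forces the lip over them, the force drops from 15 mm below the tip, and at 20 to 25 mm the cap snaps down (the click). From 25 mm on it pushes the red ring down.
- red_seal (a joint): The red seal ring round the foot of the red post: outer diameter 40 mm, 8 mm tall, sprung. Value: how far it is pressed down, 0 (free) to 0.004 m (bottomed), about 2.5 N per mm. The underside of the cap bears on it.
- blue_cell: The other cell, of the same shape, whose post has a blue seal ring: the wrong one, leave it bare. Origin: centre of its underside, z up.
- stand: White round plastic stand, 144 mm in diameter, 22 mm high, fixed; origin: centre of its underside. The two caps stand on it.
- amber_bottle: Amber bottle, 60 mm in diameter, 100 mm tall; origin: centre of its underside. Bystander.
- jar: White jar with a green lid, 56 mm in diameter, 70 mm tall; origin: centre of its underside. Bystander.
- driver: Screwdriver lying flat, along its x axis, about 200 mm long. Bystander.
- adapter: Black plug-in power adapter, 75 x 45 x 32 mm; origin: centre of its underside. Bystander.
- connector: Brass connector barrel standing upright, 22 mm in diameter, 38 mm tall; origin: centre of its underside. Bystander.
There are look-alikes about, which are no part of the job. What is shaped like the red_cell but yellow is not meant.

How it is judged (in metres and radians):
On the way, in this order (a step that is already met when the one before it is completed fails the run):
1. the red cap is set upright over the tip of the red post, not yet past the balls (horizontal distance between red_cap and red_post below 0.005 m and angle between red_cap's own z axis and vertical below 0.15 rad and z of red_cap in the frame of red_post between -0.014 and -0.001 m), for 0.1 s.
2. the cap has clicked past the balls of the red post (horizontal distance between red_cap and red_post below 0.005 m and angle between red_cap's own z axis and vertical below 0.15 rad and z of red_cap in the frame of red_post below -0.023 m), for 0.1 s.
At the end, for the whole second after the job is handed in: the red cap is clicked onto the red post, upright within 0.15 rad, centred within 5 mm, at rest, its open end at least 26.2 mm below the tip, the red seal ring held down by more than 1.5 mm, and the gripper is still pressing on or gripping the cap with more than 2 N (horizontal distance between red_cap and red_post below 0.005 m and angle between red_cap's own z axis and vertical below 0.15 rad and z of red_cap in the frame of red_post below -0.0262 m and value of joint red_seal above 0.0015 m and linear speed of red_cap below 0.02 m/s and contact force between any of the fingers, the arm and red_cap above 2 N); the arm keeps its last pose, push and grip.
It fails at once if the blue cap is moved by more than 30 mm or tipped (distance of blue_cap from where it was at the start of the episode above 0.03 m or angle between blue_cap's own z axis and vertical above 0.5 rad).
It fails at once if the blue cell is pressed or struck, by the robot or with the red cap (more than 5 N) (contact force between any of the arm, the fingers, red_cap and blue_cell above 5 N).
It fails at once if a bystander is moved by more than 30 mm (distance of any of amber_bottle, jar, driver, adapter, connector from where it was at the start of the episode above 0.03 m).
It fails at once if a standing bystander is tipped over (angle between any of amber_bottle, jar, adapter, connector's own z axis and vertical above 0.5 rad).
It also fails if it takes over 40 s, if anything falls off the work surface, if the arm or the gripper's body presses on something with over 40 N, if the wrist force passes 120 N, or if a joint passes its speed limit or range.

## Robot

A 6-joint arm with a two-finger parallel gripper is mounted at the origin on the work surface. World frame = base frame: x ahead of the robot, y to its left, z up, the work surface at z = 0. Lengths are in m, angles in degrees, forces in N, time in s.
With the tool pointing down it reaches from about 0.3 to 0.75 m from the base axis. Payload 8.5 kg.
Tool frame: the origin (TCP) lies on the centre line of the jaws, within the pads' length; the fingertips stand 25 mm ahead of it and the grasp point (between the pads) lies 6 mm ahead of it; z points along the fingers, y is the line along which they close (so a half turn about z gives the same grasp; the last joint's range is limited). The gripper opens to 85 mm and grips with 20 to 120 N. Pads are 22 mm wide; open, the fingers measure 114 mm over their backs; the gripper's body (76 mm by 85 mm) begins 54 mm behind the grasp point. The pads swing forward as they close: fully open they stand 13 mm farther back than shut.
Start: joints at [-82.924, 21.807, 74.336, -0, 83.858, -12.336], TCP at [0.183, -0.519, 0.256] pointing down, gripper open.
Joint ranges: [-178.18, 178.18], [-50.72, 133.34], [12.68, 142.11], [-81.47, 261.47], [9.98, 163.14], [-165.26, 165.26]. Speed limits (degrees/s): [136.94, 136.94, 180, 180, 180, 180].

## Interface

Orientations are given as a 3x3 rotation matrix whose columns are the frame's x, y, z axes.
In Python, from rig import telemetry, optics, env gives the robot as it stands.
- The arm moves only by the tool send_rows, never from a script. Its argument "deltas" is a list that holds one entry, the list of rows, each a list of 7 numbers: the shift along the tool's x, y, z in m, then the turn, a rotation vector about the tool's x, y, z in rad, then the opening, from -1 (shut) to 1 (fully open), so that 0 is half open. In form: [[[x, y, z, ax, ay, az, grip], ...]]. A call has 1 to 12 rows; each row shifts and turns the commanded pose from where the row before left it, along the tool's axes as they then stand; what a row does not reach is not made up. A row lasts 1/8 s, in which the tool goes at most 62.5 mm and 10.7 degrees, less where a joint would pass 70% of its speed; a pose out of reach is approached as far as the arm can. A call is refused whole if a number of a shift passes 0.0625 or a number of a turn 0.188, either way. A call with a gripper value outside its range is refused whole. The fingers move at their own pace and stop on an object; "squeeze" is the grip in N (left out, the last holds). Time passes only in rows, so rows that do not move let the fingers close. It gives the time, the measured TCP pose, the force, the opening and the grip force at its end, in the units of the state.
- telemetry.observe(): the state, without advancing time (a new reading comes with each control period).
- optics.get_image(name): name is "scene" or "side" or "wrist"; returns a dict with "image" (400x640x3 uint8, red, green, blue), "range_z" (400x640 float32, m along the optical axis (not along the pixel's ray), 0 where there is no reading), "K" (3x3 intrinsics, pixels), "k1" (the pictures are not rectified: a ray, as slopes to the right and down, at radius r is drawn at 1 + k1 r^2 times it, then the intrinsics apply), "rvec" (rotation vector, rad) and "tvec" (3), from world to camera coordinates, as OpenCV has them; the wrist camera has in their place "hand_eye" (4x4, takes a point from camera to tool coordinates, whose origin is the TCP and whose axes are the flange's). Camera axes: x right, y down, z forward; pixel columns grow to the right and rows downward; lengths in m; the calibration is good to about 2 mm. A picture is of the moment at which its call begins: read the wrist's pose just before it.
- env.close_job(): hands the job in; it is judged then, once.
The state is a dict: "time_s": time; "q": joint angles; "qvel": joint speeds; "joint_efforts": joint torques, N m; "position": TCP position; "tool_rot": TCP orientation; "ft_force": force on the tool from outside, world axes, zero at the start; "wrist_torque": the same for the moment, N m; "grip_width": finger opening in m; "gripper_force": force on a finger pad.
Only numpy, scipy, OpenCV 4.12 (cv2) and the standard library are available. Lean on these libraries where they do the work, as an engineer would, in place of code of your own. Each camera call takes 0.05 s, during which the arm holds its last target. There are 200 camera calls.

## Working session

There is one attempt and no reset: what is moved stays moved. The work goes in short steps, Python scripts to look and compute and a tool call to move; the robot and the scene stay as the last step left them, time stands still between calls to the robot, and variables do not carry over. Pictures are saved under pics/ and viewed, at most 10 in all, crops included, and the job is handed in when it is done.

Besides the shell and the picture viewer there is one more tool, called after "Emit:" by a JSON object that holds its "op" and its "data". send_rows: Moves the arm, as the interface text tells. Its arguments: {"type":"object","properties":{"deltas":{"type":"array"},"squeeze":{"type":"number"}},"required":["deltas"]}

```bash
mkdir -p pics; ls; cat > h.py <<'E'
import numpy as np, cv2
from rig import telemetry, optics, env
def grab(n):
    s=telemetry.observe(); d=optics.get_image(n)
    if n=="wrist":
        T=np.eye(4);T[:3,:3]=s["tool_rot"];T[:3,3]=s["position"]
        d["M"]=T@np.array(d["hand_eye"])
    else:
        R=cv2.Rodrigues(np.array(d["rvec"],float))[0];M=np.eye(4);M[:3,:3]=R.T;M[:3,3]=-R.T@np.array(d["tvec"]).ravel();d["M"]=M
    return d
def cloud(d):
    # world xyz for every pixel
    K=np.array(d["K"],float);h,w=d["range_z"].shape
    u,v=np.meshgrid(np.arange(w),np.arange(h))
    x=(u-K[0,2])/K[0,0];y=(v-K[1,2])/K[1,1];a,b=x.copy(),y.copy()
    for _ in range(10):
        f=1+d["k1"]*(a*a+b*b);a,b=x/f,y/f
    z=d["range_z"];P=np.stack([a*z,b*z,z],-1)
    return P@d["M"][:3,:3].T+d["M"][:3,3]
def save(d,n): cv2.imwrite(f"pics/{n}.png",d["image"][:,:,::-1])
E
python3 - <<'E'
from h import *
for n in("scene","side"):
    d=grab(n);save(d,n);np.savez(f"{n}.npz",c=cloud(d),im=d["image"],z=d["range_z"]);print(n,d["M"][:3,3],d["M"][:3,2])
a=cv2.imread("pics/scene.png");b=cv2.imread("pics/side.png")
print(telemetry.observe())
E
```

```text
pics
scene [ 1.14969944 -0.61781012  1.0632258 ] [-0.48299168  0.47146444 -0.73786199]
side [0.3203592  0.80931494 0.63180351] [ 0.2142713  -0.80960943 -0.54646169]
{'time_s': 0.1, 'q': array([-8.29241263e+01,  2.18368015e+01,  7.43798787e+01,  7.63866279e-04,
        8.38578999e+01, -1.23379921e+01]), 'qvel': array([ 0.04431344, -0.01100928, -0.20537073,  0.03960908, -0.01205695,
        0.03269938]), 'joint_efforts': array([ 3.71832837e-03, -4.49219549e+01, -2.31653380e+01, -1.77251577e-04,
        3.78100231e-03, -3.73953966e-06]), 'position': array([ 0.18276548, -0.51849789,  0.25577971]), 'tool_rot': array([[ 9.43142745e-01,  3.32387938e-01, -1.47189756e-04],
       [ 3.32387843e-01, -9.43141903e-01,  1.29338792e-03],
       [ 2.91085717e-04, -1.26877352e-03, -9.99999153e-01]]), 'ft_force': array([-0.28876053, -0.63599681, -0.72764957]), 'wrist_torque': array([-0.0229863 ,  0.01060202,  0.02062683]), 'gripper_force': 0.0, 'grip_width': 0.08541124979536174}
```

View pics/scene.png

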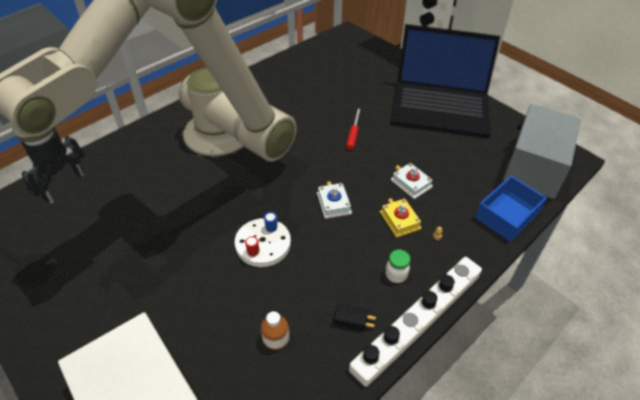

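View pics/side.png

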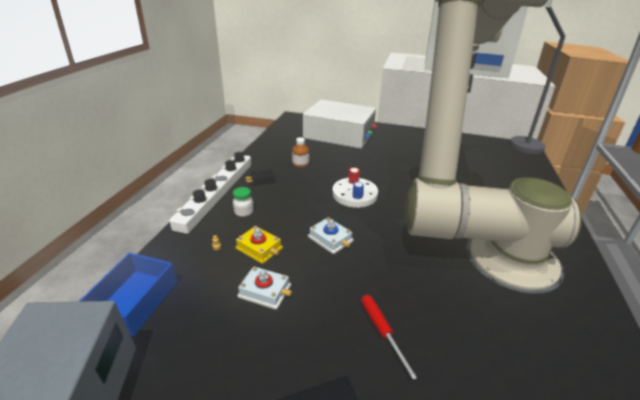

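Scene: red cap at (252,246), blue cap at (270,222). There are three candidate cells. The white block with a red ring at (412,178) (side view (264,285)) fits the red cell. The yellow block at (402,215) is the look-alike, and the one at (335,198) has the blue ring. I'll confirm with a crop and measure.

```bash
python3 - <<'E'
from h import *
S=np.load("scene.npz");D=np.load("side.npz")
a=cv2.resize(S["im"][150:280,220:450],None,fx=3.4,fy=3.4,interpolation=cv2.INTER_CUBIC)
cv2.imwrite("pics/crop1.png",a[:,:,::-1])
for nm,F,caps in(("scene",S,dict(redcap=(252,246),bluecap=(270,222),redcell=(412,178),blue=(335,198),yel=(402,215),jar=(398,262),conn=(437,233),bottle=(274,328))),("side",D,dict(redcap=(354,175),bluecap=(358,190),redcell=(264,285),blue=(330,233),yel=(259,242)))):
    im=cv2.cvtColor(F["im"],cv2.COLOR_RGB2HSV).astype(int)
    for k,(u,v) in caps.items():
        r=26;sl=np.s_[v-r:v+r,max(0,u-r):u+r];c=F["c"][sl];i=im[sl]
        if k in("redcap","redcell","yel"): m=((i[...,0]<8)|(i[...,0]>172))&(i[...,1]>130)&(i[...,2]>50)
        elif k in("bluecap","blue"): m=(abs(i[...,0]-112)<14)&(i[...,1]>130)&(i[...,2]>40)
        else: m=np.ones(i.shape[:2],bool)
        m&=F["z"][sl]>0
        if k in("jar","conn","bottle"): m&=c[...,2]>.02
        if k in("redcell","blue","yel"): m&=c[...,2]>.02
        p=c[m];print(nm,k,len(p),p.mean(0).round(4),p.min(0).round(3),p.max(0).round(3))
        if k in("redcell","blue"):
            q=c[(c[...,2]>.045)&(F["z"][sl]>0)];print("   post",len(q),q.mean(0).round(4) if len(q) else '', q[:,2].max() if len(q) else'')
            q=c[(abs(c[...,2]-.03)<.006)&(F["z"][sl]>0)&(i[...,2]>110)];q=q[np.hypot(*(q-p.mean(0))[:,:2].T)<.065]; rc=cv2.minAreaRect((q[:,:2]*1000).astype(np.float32));print("   rect",rc)
E
```

```text
scene redcap 109 [ 0.4884 -0.2283  0.051 ] [ 0.476 -0.239  0.028] [ 0.495 -0.21   0.07 ]
scene bluecap 121 [ 0.4504 -0.1375  0.0454] [ 0.379 -0.155 -0.004] [ 0.466 -0.085  0.069]
scene redcell 49 [0.5864 0.2778 0.0381] [0.565 0.263 0.033] [0.602 0.297 0.044]
   post 49 [0.5842 0.2827 0.055 ] 0.06530568843926488
   rect ((576.3524780273438, 286.68927001953125), (75.44994354248047, 106.91813659667969), 84.17292785644531)
scene blue 49 [0.4906 0.0538 0.0382] [0.471 0.041 0.031] [0.502 0.075 0.042]
   post 53 [0.4858 0.0578 0.0552] 0.06472146804198209
   rect ((480.05023193359375, 61.817359924316406), (70.03678894042969, 102.19561004638672), 60.30876159667969)
scene yel 62 [0.6578 0.1449 0.0376] [0.637 0.131 0.03 ] [0.672 0.168 0.042]
scene jar 556 [0.7699 0.0028 0.0558] [ 0.74  -0.019  0.02 ] [0.794 0.035 0.076]
scene conn 136 [0.706  0.1674 0.0298] [0.659 0.141 0.02 ] [0.768 0.189 0.041]
scene bottle 750 [ 0.7056 -0.3342  0.0673] [ 0.667 -0.358  0.02 ] [ 0.726 -0.299  0.105]
side redcap 86 [ 0.4753 -0.2092  0.0473] [ 0.46  -0.333 -0.002] [ 0.492 -0.199  0.066]
side bluecap 76 [ 0.4451 -0.1206  0.0444] [ 0.434 -0.129  0.026] [ 0.457 -0.116  0.061]
side redcell 88 [0.5778 0.2959 0.0355] [0.564 0.275 0.031] [0.598 0.308 0.038]
   post 75 [0.5807 0.2915 0.0531] 0.06276534527265709
   rect ((582.0348510742188, 287.8175048828125), (72.89718627929688, 90.44058227539062), 87.4058837890625)
side blue 50 [0.4812 0.074  0.0361] [0.465 0.056 0.032] [0.5   0.084 0.039]
   post 56 [0.4829 0.0673 0.0537] 0.06307411435316257
   rect ((483.8802490234375, 63.2971305847168), (73.71219635009766, 92.62661743164062), 60.7562370300293)
side yel 56 [0.6489 0.1633 0.0357] [0.635 0.145 0.03 ] [0.668 0.175 0.04 ]
```

View pics/crop1.png

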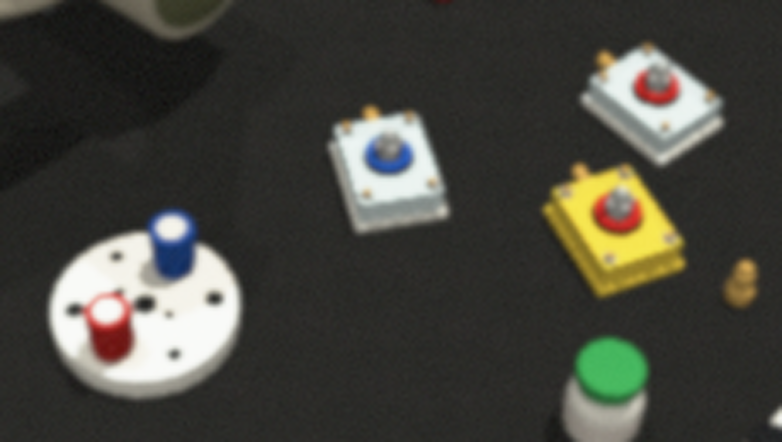

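The crop confirms it: the white block with the red ring is the red cell, at about (0.583, 0.287), and the yellow one is the look-alike. The red cap stands at about (0.480, -0.219). Next I'll move above the cap and turn the jaws across the line between the caps.

Emit:
{"op": "send_rows", "data": {"deltas": [[[0.047,-0.023,0,0,0,0,1],[0.047,-0.023,0,0,0,0,1],[0.047,-0.023,0,0,0,0,1],[0.047,-0.023,0,0,0,0,1],[0.047,-0.023,0,0,0,0,1],[0.047,-0.023,0,0,0,0,1],[0.047,-0.023,0,0,0,0,1],[0.047,-0.023,0,0,0,0,1]]]}}

```text
time_s: 1.1
position: [0.4772, -0.2188, 0.2561]
tool_rot: [[0.943, 0.332, -0.0], [0.332, -0.943, 0.0], [-0.0, -0.0, -1.0]]
ft_force: [-0.7, -0.1, -0.6]
grip_width: 0.0856
gripper_force: 0.0
```

Emit:
{"op": "send_rows", "data": {"deltas": [[[0,0,0,0,0,-0.175,1],[0,0,0,0,0,-0.175,1],[0,0,0,0,0,-0.175,1],[0,0,0,0,0,-0.175,1],[0,0,0,0,0,-0.175,1],[0,0,0,0,0,-0.175,1],[0,0,0,0,0,-0.175,1],[0,0,0,0,0,-0.175,1],[0,0,0,0,0,-0.175,1],[0,0,0,0,0,0,1],[0,0,0,0,0,0,1]]]}}

```text
time_s: 2.48
position: [0.4762, -0.2202, 0.2562]
tool_rot: [[-0.333, 0.943, -0.0], [0.943, 0.333, 0.0], [0.0, -0.0, -1.0]]
ft_force: [-1.0, 0.1, 0.6]
grip_width: 0.0858
gripper_force: 0.0
```

```bash
python3 - <<'E'
from h import *
d=grab("wrist");save(d,"w1");c=cloud(d);np.savez("w1.npz",c=c,im=d["image"],z=d["range_z"])
s=telemetry.observe();print(s["time_s"],s["position"],s["tool_rot"],s["q"]);print(np.array(d["hand_eye"]).round(3))
E
```

```text
2.525 [ 0.47623019 -0.2201968   0.25620598] [[-3.33754101e-01  9.42660144e-01 -2.28391545e-04]
 [ 9.42660143e-01  3.33754141e-01  1.65447633e-04]
 [ 2.32187514e-04 -1.60076781e-04 -9.99999960e-01]] [-3.77554743e+01  1.92723240e+01  7.83112942e+01 -5.22184625e-04
  8.24325320e+01 -5.72522004e+01]
[[ 0.    -0.953 -0.303  0.077]
 [ 1.     0.    -0.001  0.   ]
 [ 0.001 -0.303  0.953 -0.118]
 [ 0.     0.     0.     1.   ]]
```

View pics/w1.png

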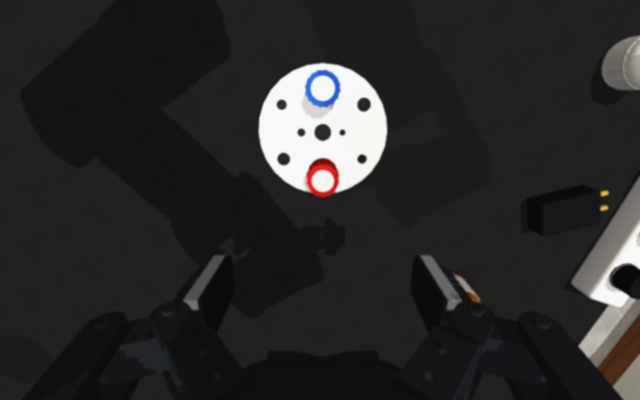

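Wrist view: the red cap's top is at (322,180) and the blue cap's at (322,88). I'll measure both.

```bash
cat >> h.py <<'E'
def circ(c,z,im,near,zlo,zhi,R):
    m=(z>0)&(c[...,2]>zlo)&(c[...,2]<zhi)&(np.hypot(c[...,0]-near[0],c[...,1]-near[1])<R)
    p=c[m]; (x,y),r=cv2.minEnclosingCircle((p[:,:2]*1000).astype(np.float32))
    return len(p),p.mean(0).round(4),(round(x,1),round(y,1),round(r,1)),p[:,2].max().round(4)
def totool(p):
    s=telemetry.observe(); return (np.array(s["tool_rot"]).T@(np.array(p)-s["position"])).round(4)
E
python3 - <<'E'
from h import *
w=np.load("w1.npz");c,z=w["c"],w["z"]
print(c[180,322],c[88,322],c[140,340])
r=circ(c,z,0,c[180,322],.055,.08,.04);print(r);print(circ(c,z,0,c[88,322],.055,.08,.04))
print(totool([r[1][0],r[1][1],.056]))
E
```

```text
[ 0.47592149 -0.22006611  0.06681625] [ 0.44622178 -0.13600325  0.06705241] [ 0.48342265 -0.18021352  0.02030685]
(887, array([ 0.4765, -0.2196,  0.0659]), (476.6, -220.2, 17.6), np.float64(0.0692))
(1085, array([ 0.4467, -0.1355,  0.0661]), (446.7, -135.8, 17.9), np.float64(0.0688))
[0.0004 0.0005 0.2002]
```

Already centred. Descend and grip.

Emit:
{"op": "send_rows", "data": {"deltas": [[[0,0,0.03,0,0,0,1],[0,0,0.03,0,0,0,1],[0,0,0.03,0,0,0,1],[0,0,0.03,0,0,0,1],[0,0,0.03,0,0,0,1],[0,0,0.025,0,0,0,1],[0,0,0.015,0,0,0,1],[0,0,0.01,0,0,0,1],[0,0,0,0,0,0,1],[0,0,0,0,0,0,1]]], "squeeze": 60}}

```text
time_s: 3.78
position: [0.4766, -0.2204, 0.057]
tool_rot: [[-0.336, 0.942, 0.001], [0.942, 0.336, -0.001], [-0.001, 0.001, -1.0]]
ft_force: [0.4, 0.0, 0.0]
grip_width: 0.085
gripper_force: 0.0
```

Emit:
{"op": "send_rows", "data": {"deltas": [[[0,0,0,0,0,0,0.2],[0,0,0,0,0,0,0],[0,0,0,0,0,0,-0.2],[0,0,0,0,0,0,-0.5],[0,0,0,0,0,0,-1],[0,0,0,0,0,0,-1],[0,0,0,0,0,0,-1],[0,0,0,0,0,0,-1]]]}}

```text
time_s: 4.78
position: [0.4763, -0.2202, 0.0568]
tool_rot: [[-0.336, 0.942, 0.0], [0.942, 0.336, -0.0], [-0.0, 0.0, -1.0]]
ft_force: [-1.4, 0.7, 5.9]
grip_width: 0.033
gripper_force: 59.6
```

Emit:
{"op": "send_rows", "data": {"deltas": [[[0,0,-0.01,0,0,0,-1],[0,0,-0.025,0,0,0,-1],[0,0,-0.03,0,0,0,-1],[0,0,-0.035,0,0,0,-1],[0,0,-0.035,0,0,0,-1],[0,0,-0.015,0,0,0,-1],[0,0,0,0,0,0,-1]]]}}

```text
time_s: 5.65
position: [0.4765, -0.2203, 0.2076]
tool_rot: [[-0.336, 0.942, 0.002], [0.942, 0.336, -0.002], [-0.002, 0.001, -1.0]]
ft_force: [0.4, 0.8, -0.4]
grip_width: 0.0328
gripper_force: 59.5
```

Emit:
{"op": "send_rows", "data": {"deltas": [[[0.02,0.013,0,0,0,0,-1],[0.039,0.026,0,0,0,0,-1],[0.039,0.026,0,0,0,0,-1],[0.039,0.026,0,0,0,0,-1],[0.039,0.026,0,0,0,0,-1],[0.039,0.026,0,0,0,0,-1],[0.039,0.026,0,0,0,0,-1],[0.039,0.026,0,0,0,0,-1],[0.039,0.026,0,0,0,0,-1],[0.039,0.026,0,0,0,0,-1],[0.039,0.024,0,0,0,0,-1]]]}}

```text
time_s: 7.02
position: [0.5935, 0.2585, 0.2051]
tool_rot: [[-0.336, 0.942, -0.002], [0.942, 0.336, -0.001], [0.0, -0.002, -1.0]]
ft_force: [0.2, -0.6, -0.6]
grip_width: 0.0328
gripper_force: 59.6
```

Emit:
{"op": "send_rows", "data": {"deltas": [[[0,0,0,0,0,0,-1],[0,0,0,0,0,0,-1]]]}}

```text
time_s: 7.28
position: [0.5933, 0.2566, 0.2054]
tool_rot: [[-0.336, 0.942, -0.002], [0.942, 0.336, -0.001], [-0.0, -0.002, -1.0]]
ft_force: [-1.5, 0.1, -0.2]
grip_width: 0.0331
gripper_force: 59.7
```

```bash
python3 - <<'E'
from h import *
d=grab("wrist");save(d,"w2");c=cloud(d);np.savez("w2.npz",c=c,im=d["image"],z=d["range_z"])
s=telemetry.observe();print(s["time_s"],s["position"],s["ft_force"],s["q"])
r=circ(c,d["range_z"],0,(.583,.287),.058,.068,.03);print(r);print(totool([.583,.287,.06]))
E
```

```text
7.325 [0.59339294 0.25611982 0.20571602] [ 0.21576538 -0.43397416 -0.36942143] [ 1.28769831e+01  3.36592967e+01  6.23125799e+01 -1.58709303e-02
  8.41073400e+01 -6.72532389e+00]
(245, array([0.5825, 0.2869, 0.0612]), (582.8, 286.5, 7.8), np.float64(0.0644))
[0.0326 0.0008 0.1457]
```

View pics/w2.png

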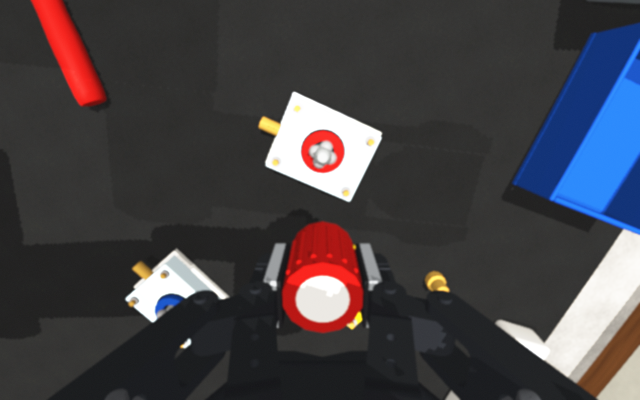

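The wrist view shows the red cap held at (322,270) and the bare post with the red ring at (322,153). I'll check the cap's position in the hand and the post centre.

```bash
python3 - <<'E'
from h import *
w=np.load("w2.npz");c,z,im=w["c"],w["z"],w["im"]
s=telemetry.observe();T=np.array(s["tool_rot"]);t=(c-s["position"])@T
h=cv2.cvtColor(im,cv2.COLOR_RGB2HSV).astype(int);red=((h[...,0]<8)|(h[...,0]>172))&(h[...,1]>130)&(z>0)
m=(z>0)&(np.hypot(t[...,0],t[...,1])<.03)&(t[...,2]<.05)
cm=m.copy();cm[:,:280]=0;cm[:,365:]=0
top=t[cm&(t[...,2]<-.005)&(t[...,2]>-.025)];print("cap z range",np.percentile(t[cm][:,2],[1,50,99]))
v=t[298,322];print("top ctr pix(298)",v)
A=t[280:320,300:345][z[280:320,300:345]>0];A=A[abs(A[:,2]-np.median(A[:,2]))<.004]
print("plane n",np.linalg.svd(A-A.mean(0),full_matrices=False)[2][2],A.mean(0))
P=t[cm&(abs(t[...,2]-np.median(A[:,2]))<.003)];print("top circle",cv2.minEnclosingCircle((P[:,:2]*1000).astype(np.float32)),len(P))
S=t[cm&red&(t[...,2]>-.004)];print("side x,y,z pct",np.percentile(S,[2,50,98],axis=0).round(4))
R=red.copy();R[:100]=0;R[200:]=0;R[:,:280]=0;R[:,370:]=0
q=c[R];(x,y),r=cv2.minEnclosingCircle((q[:,:2]*1000).astype(np.float32));print("ring",x,y,r,q[:,2].mean())
for lo in(.056,.060,.062):print(circ(c,z,0,(.583,.287),lo,.068,.02))
print(totool([.5828,.2868,.063]))
E
```

```text
cap z range [-0.06342418 -0.00923978  0.0318458 ]
top ctr pix(298) [ 0.0008913   0.00012741 -0.00947058]
plane n [-0.00868218 -0.00187865 -0.99996054] [ 1.71803998e-06  1.25725384e-04 -9.36316082e-03]
top circle ((0.3840460777282715, 0.3125286102294922), 20.767946243286133) 4787
side x,y,z pct [[ 0.0049 -0.0161 -0.0034]
 [ 0.0151  0.0001  0.0106]
 [ 0.0175  0.0166  0.0338]]
ring 581.881591796875 287.3849792480469 19.62953758239746 0.03788518164886722
(261, array([0.5825, 0.2869, 0.061 ]), (582.8, 286.5, 7.9), np.float64(0.0644))
(176, array([0.5827, 0.287 , 0.0621]), (582.9, 286.8, 6.9), np.float64(0.0644))
(100, array([0.5825, 0.2866, 0.0629]), (582.1, 287.0, 5.8), np.float64(0.0644))
[0.0325 0.0005 0.1427]
```

Emit:
{"op": "send_rows", "data": {"deltas": [[[0.017,0,0,0,0,0,-1],[0.0155,0.0004,0,0,0,0,-1],[0,0,0.025,0,0,0,-1],[0,0,0.03,0,0,0,-1],[0,0,0.025,0,0,0,-1],[0,0,0.015,0,0,0,-1],[0,0,0,0,0,0,-1],[0,0,0,0,0,0,-1],[0,0,0,0,0,0,-1]]]}}

```text
time_s: 8.45
position: [0.5834, 0.2879, 0.1124]
tool_rot: [[-0.336, 0.942, 0.002], [0.942, 0.336, 0.001], [-0.0, 0.002, -1.0]]
ft_force: [0.2, -0.1, -1.7]
grip_width: 0.0336
gripper_force: 59.7
```

```bash
python3 - <<'E'
from h import *
s=telemetry.observe();print(s["time_s"],s["position"],s["ft_force"],totool([.5825,.287,.063+.0347]))
d=grab("side");c=cloud(d);a=cv2.resize(d["image"][190:310,200:330],None,fx=4.5,fy=4.5,interpolation=cv2.INTER_CUBIC);cv2.imwrite("pics/side2.png",a[:,:,::-1])
E
```

```text
8.45 [0.58341533 0.28792523 0.11241527] [ 0.20409335 -0.14493843 -1.73355844] [-0.0006 -0.0012  0.0147]
```

View pics/side2.png

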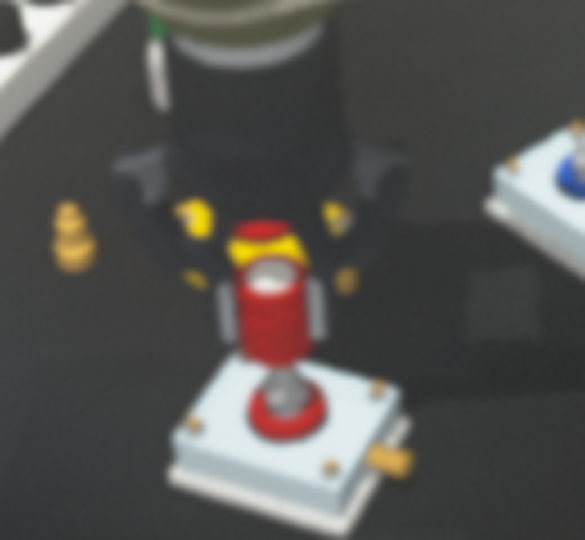

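The side crop shows the cap's mouth at (273,362) and the post tip at (290,370) in the crop, so there may be a sideways offset. I'll measure cap against post in both fixed cameras.

```bash
python3 - <<'E'
from h import *
s=telemetry.observe();tcp=np.array(s["position"]);T=np.array(s["tool_rot"])
def proj(d,P):
    R=d["M"][:3,:3].T;p=(np.atleast_2d(P)-d["M"][:3,3])@R.T;x=p[:,:2]/p[:,2:];x=x*(1+d["k1"]*(x**2).sum(1,keepdims=True));K=np.array(d["K"])
    return np.c_[x[:,0]*K[0,0]+K[0,2],x[:,1]*K[1,1]+K[1,2]]
tile=[]
for n in("side","scene"):
    d=grab(n);im=d["image"];c=cloud(d)
    cap=[tcp+T@[0,0,a] for a in(-.0093,.0347)];post=np.array([[.5825,.287,a] for a in(.063,.045,.034)])
    a=proj(d,cap);b=proj(d,post);print(n,"cap top/mouth",a.round(1).tolist(),"post",b.round(1).tolist())
    u0,v0=int(b[0,0])-25,int(b[0,1])-38
    h=cv2.cvtColor(im,cv2.COLOR_RGB2HSV).astype(int);red=((h[...,0]<10)|(h[...,0]>170))&(h[...,1]>120)
    red[:v0]=0;red[v0+60:]=0;red[:,:u0]=0;red[:,u0+50:]=0
    for v in range(v0,v0+60,2):
        i=np.where(red[v])[0]
        if len(i):print(v,i.min(),i.max(),(i.min()+i.max())/2,len(i),end=" | ")
    print()
    k=8;t=cv2.resize(im[v0:v0+60,u0:u0+50],None,fx=k,fy=k,interpolation=cv2.INTER_CUBIC).copy()
    for q,col in((a,(0,255,0)),(b,(255,255,0))):
        for x in q:cv2.circle(t,tuple(int(e) for e in((x-[u0,v0]+.5)*k)),3,col,-1)
    tile.append(t)
cv2.imwrite("pics/two.png",np.hstack(tile)[:,:,::-1])
E
```

```text
side cap top/mouth [[259.9, 250.2], [261.3, 265.5]] post [[262.3, 270.1], [262.9, 276.0], [263.2, 279.5]]
240 253 263 258.0 11 | 242 253 261 257.0 9 | 250 252 267 259.5 3 | 252 253 266 259.5 2 | 254 253 266 259.5 6 | 256 253 266 259.5 14 | 258 253 267 260.0 15 | 260 253 267 260.0 15 | 262 253 267 260.0 15 | 264 254 267 260.5 14 | 266 254 268 261.0 15 | 268 255 267 261.0 13 | 270 259 264 261.5 6 | 278 257 270 263.5 3 | 280 256 271 263.5 7 | 282 256 271 263.5 11 | 284 257 269 263.0 13 | 286 259 266 262.5 8 | 
scene cap top/mouth [[417.8, 153.2], [415.5, 164.5]] post [[414.4, 168.1], [413.5, 172.6], [413.0, 175.2]]
150 412 422 417.0 6 | 152 412 423 417.5 3 | 154 412 423 417.5 3 | 156 411 422 416.5 6 | 158 411 421 416.0 11 | 160 410 421 415.5 12 | 162 410 420 415.0 11 | 164 411 420 415.5 10 | 166 412 420 416.0 9 | 172 409 409 409.0 1 | 174 408 418 413.0 4 | 176 407 418 412.5 7 | 178 409 417 413.0 9 |
```

View pics/two.png

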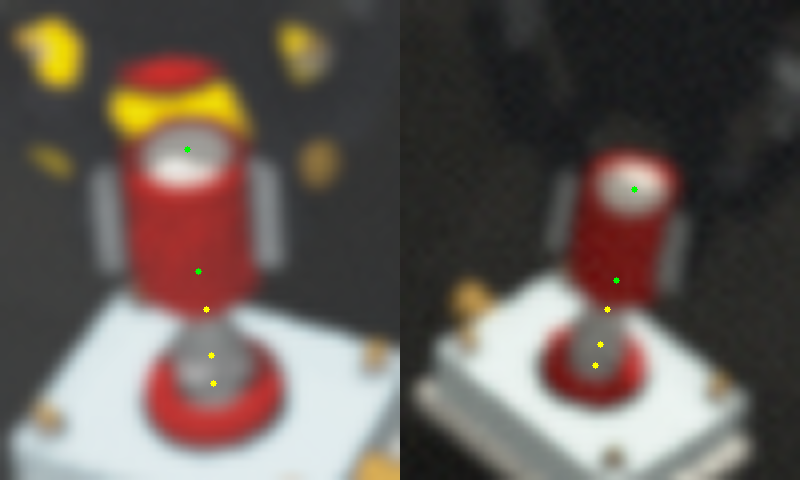

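The yellow (post) and green (cap) points line up in both views. The real offset is only about 1 mm along -y, so I'll correct that and set the cap over the tip.

Emit:
{"op": "send_rows", "data": {"deltas": [[[-0.0005,-0.001,0,0,0,0,-1],[0,0,0.006,0,0,0,-1],[0,0,0.006,0,0,0,-1],[0,0,0.005,0,0,0,-1],[0,0,0.005,0,0,0,-1],[0,0,0,0,0,0,-1],[0,0,0,0,0,0,-1],[0,0,0,0,0,0,-1]]]}}

```text
time_s: 9.6
position: [0.5824, 0.287, 0.0896]
tool_rot: [[-0.336, 0.942, 0.0], [0.942, 0.336, 0.0], [-0.0, 0.0, -1.0]]
ft_force: [-0.5, -0.2, -0.3]
grip_width: 0.033
gripper_force: 59.7
```

Over the tip at about -8 mm with no contact force. Press through the click.

Emit:
{"op": "send_rows", "data": {"deltas": [[[0,0,0.002,0,0,0,-1],[0,0,0.002,0,0,0,-1],[0,0,0.002,0,0,0,-1],[0,0,0.002,0,0,0,-1],[0,0,0.002,0,0,0,-1],[0,0,0.002,0,0,0,-1],[0,0,0.002,0,0,0,-1],[0,0,0.002,0,0,0,-1],[0,0,0.002,0,0,0,-1],[0,0,0.001,0,0,0,-1],[0,0,0,0,0,0,-1],[0,0,0,0,0,0,-1]]]}}

```text
time_s: 11.1
position: [0.5822, 0.287, 0.0707]
tool_rot: [[-0.336, 0.942, 0.0], [0.942, 0.336, -0.0], [-0.0, 0.0, -1.0]]
ft_force: [-3.6, -0.7, 5.3]
grip_width: 0.033
gripper_force: 60.9
```

```bash
python3 - <<'E'
from h import *
s=telemetry.observe();p=s["position"];print(s["time_s"],p,s["ft_force"],s["wrist_torque"],"mouth rel tip",p[2]-.0347-.063)
d=grab("wrist");t=(cloud(d)-p)@np.array(s["tool_rot"])
A=t[280:320,300:345].reshape(-1,3);print("cap top in tool z",np.median(A[:,2]))
E
```

```text
11.1 [0.58217819 0.28695015 0.07065455] [-3.5590848  -0.72707433  5.29775675] [-0.22953668  0.51105921  0.02147956] mouth rel tip -0.027045446725832874
cap top in tool z -0.009715491413797805
```

Clicked. The cap hasn't slipped in the grip, and 5.3 N means the ring is about 2 mm down. Press about 1.2 mm more for margin.

Emit:
{"op": "send_rows", "data": {"deltas": [[[0,0,0.0006,0,0,0,-1],[0,0,0.0006,0,0,0,-1],[0,0,0,0,0,0,-1],[0,0,0,0,0,0,-1],[0,0,0,0,0,0,-1],[0,0,0,0,0,0,-1]]]}}

```text
time_s: 11.9
position: [0.5822, 0.287, 0.0697]
tool_rot: [[-0.336, 0.942, 0.0], [0.942, 0.336, 0.0], [-0.0, 0.0, -1.0]]
ft_force: [-4.3, -1.8, 8.3]
grip_width: 0.0331
gripper_force: 61.2
```

```bash
python3 - <<'E'
from h import *
s=telemetry.observe();p=s["position"];print(s["time_s"],p,s["ft_force"],"mouth rel tip",p[2]-.0347-.063)
d=grab("wrist");t=(cloud(d)-p)@np.array(s["tool_rot"]);z=np.median(t[280:320,300:345,2]);print("cap top in tool z",z)
d=grab("side");save(d,"end");a=cv2.resize(d["image"][210:310,210:320],None,fx=5,fy=5,interpolation=cv2.INTER_CUBIC);cv2.imwrite("pics/endc.png",a[:,:,::-1])
E
```

```text
11.9 [0.58221739 0.2869612  0.06965089] [-4.3189583  -1.75626297  8.32499186] mouth rel tip -0.028049109039435187
cap top in tool z -0.009743738243160216
```

View pics/endc.png

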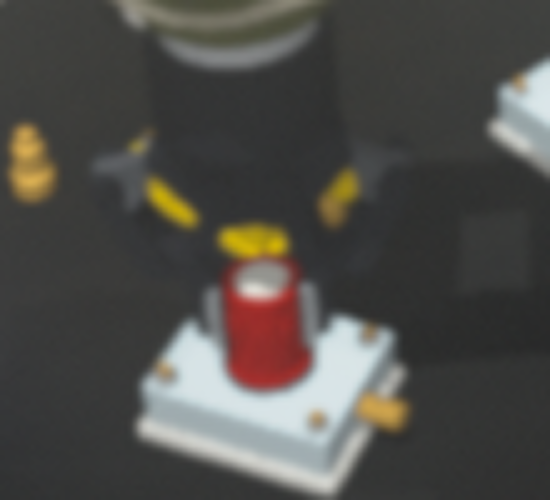

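The crop shows the cap seated upright on the red cell, at about (265,340), with the ring hidden under it. The tool reads 8.3 N, which puts the ring about 3 mm down. Handing in.

```bash
python3 -c "
from rig import env
print(env.close_job())"
```

```text
the job is handed in; nothing more can be done
None
```

I handed the job in with the red cap clicked onto the red post and the gripper still pressing at about 8 N (60 N grip), ring about 3 mm down by my estimate; the hand-in returned no verdict.

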